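# Lock a photomask hold-down with its T-key

### The arm

A 7-joint arm with a two-finger parallel gripper is mounted at the origin on a cart in front of the work surface, level with it; the furniture and walls round the work are solid. World frame = base frame: x ahead of the robot, y to its left, z up, the work surface at z = 0. Lengths are in mm, angles in rad, forces in N, time in s.
With the tool pointing down it reaches from about 350 to 900 mm from the base axis. Payload 8.1 kg.
Tool frame: the origin (TCP) lies at the very end of the fingers, on their centre line; the grasp point (between the pads) lies robot.pinch_z behind it (robot.pinch_z is the distance from the TCP to the grasp point, in mm); z points along the fingers, y is the line along which they close (so a half turn about z gives the same grasp; the last joint's range is limited). The gripper opens to 85 mm and grips with 20 to 120 N. Pads are 22 mm wide; open, the fingers measure 114 mm over their backs; the gripper's body (76 mm by 85 mm) begins 54 mm behind the grasp point. The pads swing forward as they close: fully open they stand 13 mm farther back than shut.
Start: joints at [1.021, 0.434, 0.025, 1.573, -0.012, 1.134, -0.075], TCP at [270.031, -563.671, 231.323] pointing down, gripper open.
Joint ranges: [-2.62, 2.62], [-0.44, 2.09], [-1.27, 1.32], [0.08, 2.57], [-1.32, 4.46], [0.12, 2], [-2.74, 2.74]. Speed limits (rad/s): [2.22, 2.22, 3.01, 3.01, 3.14, 3.14, 3.14].

### API

Orientations are given as a rotation vector (axis times angle).
In Python, from cell import telemetry, grab_frame, robot, trace, spot_point gives the robot as it stands.
- The arm moves only by the tool arm_command, never from a script. Its argument "commands" is text: rows parted by semicolons, each of 6 numbers parted by spaces: the shift along the tool's x, y, z in m, then the turn, a rotation vector about the tool's x, y, z in degrees. In form: x y z wx wy wz; .... A call has 1 to 8 rows; each row shifts and turns the commanded pose from where the row before left it, along the tool's axes as they then stand; what a row does not reach is not made up. A row lasts 1/8 s, in which the tool goes at most 62.5 mm and 10.7 degrees, less where a joint would pass 70% of its speed; a pose out of reach is approached as far as the arm can. A call with a gripper value outside its range is refused whole. "hand" is the finger opening in m, from 0 to 0.0854, set as the call begins (left out, the last holds). The fingers move at their own pace and stop on an object; "newtons" is the grip in N (left out, the last holds). Time passes only in rows, so rows that do not move let the fingers close. It gives the time, the measured TCP pose, the force, the opening and the grip force at its end, in the units of the state.
- telemetry.state(): the state, without advancing time (a new reading comes with each control period).
- grab_frame(name): name is "scene" or "top"; returns a dict with "img" (400x640x3 uint8, blue, green, red), "fx", "fy", "cx", "cy" (pixels), "pose" (4x4, takes a point from camera to world coordinates). Camera axes: x right, y down, z forward; pixel columns grow to the right and rows downward; lengths in mm; the calibration is good to about 2 mm. A picture is of the moment at which its call begins. There is no depth.
- robot.finish_job(): hands the job in; it is judged then, once.
Trained networks look in a picture, given as the dict that the camera call returned (one of the last four; its "shot" number tells which), for a name from the list of things; names that differ only in an ending like _2 or _b are one class to them, and where a whole thing is asked for, a point or a joint stands for the part that bears it (a point fixed in the world has none). Each returns a list of dicts, best first, with "conf" (0 to 1); they miss things now and then, are a little off and sometimes report something else, mostly with a low value. They report only what shows in the picture. A call takes as long as a camera call. They do not tell look-alikes from the thing itself.
- trace(picture, thing): "region" (400x640 bool, what is visible of it) and "point" ([row, column] in pixels, amid what is visible of it).
- spot_point(picture, thing): "point" ([row, column] in pixels: a listed point, or the origin of a listed thing).
The state is a dict: "t": time; "joint_pos": joint angles; "joint_vel": joint speeds; "joint_torque": joint torques, N m; "tcp_pos": TCP position; "ee_rot": TCP orientation; "contact_force": force on the tool from outside, world axes, zero at the start; "moment": the same for the moment, N m; "width": finger opening in mm; "gripper_force": force on a finger pad.
Only numpy, scipy, OpenCV 4.12 (cv2) and the standard library are available. Lean on these libraries where they do the work, as an engineer would, in place of code of your own. Each camera call takes 0.05 s, during which the arm holds its last target. There are 200 camera calls.

### The job

The photomask box lies in its aluminium hold-down fixture under the closed strap. Take the blue T-key out of its parking stand, put its T-head lengthwise down through the blue-marked slot until the flange rests on the plate, turn it a quarter turn (either way) so that the head locks across the slot, and let go. Leave the orange key, which belongs to another fixture, in its stand.

Things in the scene. Friction and masses are not known exactly. Their poses are not given: they have to be found in the camera images.
- key_blue: T-key, 120 g, upright. Origin: on its axis at the underside of its round steel flange (56 mm wide, 6 thick); z up. Above: blue flat handle, 44 mm along x, 14 along y (grasp across this), top 46 mm above origin. Below: 12 mm neck, then T-head 40 mm along x, 12 along y, 16 to 26 mm below origin. x and -x are alike. It starts hanging by its flange in a slot of a grey stand: lift it 35 mm to clear.
- key_orange: the wrong key: form and frame as the blue one's, but with an orange handle and a 64 mm T-head, too long for the fixture's slot. It stands in a like stand (both 84 x 64 mm, 34 mm high); which stand is nearer the fixture varies.
- slot (a point): centre of the slot's mouth, on the upper face of the fixture's slotted plate (76 x 76 mm, 8 thick, topmost part, fixed); z up. Slot: 56 mm along x, 24 along y, blue inlay beside it. Below: chamber 60 x 60 mm, 36 deep, where the head turns freely. Flange on plate: key origin at this height, head 8 mm clear under the plate. Locked: key's x along this y (short blue marks). No spring or stop; the key stays as left.
Mind the look-alikes: they are no part of the job. Leave any red look-alike of the key_blue alone.

How it is judged:
By the outcome, as a careful person would: the job done as asked, in the order asked, and still so for the second after the job is handed in, with the robot touching nothing.
It also fails if it takes over 38 s, if anything falls off the work surface, if the arm or the gripper's body presses on something with over 40 N, if the wrist force passes 120 N, or if a joint passes its speed limit or range.

## Working session

There is one attempt and no reset: what is moved stays moved. The work goes in short steps, Python scripts to look and compute and a tool call to move; the robot and the scene stay as the last step left them, time stands still between calls to the robot, and variables do not carry over. Pictures are saved under pics/ and viewed, at most 10 in all, crops included, and the job is handed in when it is done.

Besides the shell and the picture viewer there is one more tool, called as name(argument=value, ...), one argument or row to a line, values as JSON. arm_command: Moves the arm, as the interface text tells. Its arguments: {"type":"object","properties":{"commands":{"type":"string"},"hand":{"type":"number"},"newtons":{"type":"number"}},"required":["commands"]}

```bash
mkdir -p pics; cat > h.py <<'E'
import numpy as np, cv2
from cell import telemetry, grab_frame, robot, trace, spot_point
def ray(f,p):
    P=np.array(f["pose"]);d=P[:3,:3]@[(p[1]-f["cx"])/f["fx"],(p[0]-f["cy"])/f["fy"],1]
    return P[:3,3],d/np.linalg.norm(d)
def onz(f,p,z):
    o,d=ray(f,p);return o+d*(z-o[2])/d[2]
def tri(rs):
    A=sum(np.eye(3)-np.outer(d,d) for o,d in rs);b=sum((np.eye(3)-np.outer(d,d))@o for o,d in rs)
    X=np.linalg.solve(A,b);return X,[np.linalg.norm((np.eye(3)-np.outer(d,d))@(X-o)) for o,d in rs]
def proj(f,X):
    P=np.array(f["pose"]);c=P[:3,:3].T@(np.array(X)-P[:3,3]);return [f["cy"]+f["fy"]*c[1]/c[2],f["cx"]+f["fx"]*c[0]/c[2]]
E
python3 - <<'E'
from h import *
F={n:grab_frame(n) for n in("scene","top")}
for n,f in F.items():
    cv2.imwrite(f"pics/{n}0.png",f["img"]);print(n,np.round(f["pose"],2).tolist(),f["fx"])
    for t in("key_blue","key_orange","slot"):
        print(t,[(np.round(d["point"]).tolist(),round(d["conf"],2)) for d in spot_point(f,t)])
s=telemetry.state();print(s["t"],s["tcp_pos"],s["ee_rot"],s["width"],robot.pinch_z)
E
```

```text
scene [[-0.53, -0.62, 0.58, -102.48], [-0.85, 0.39, -0.36, 361.99], [-0.01, -0.68, -0.73, 954.67], [0.0, 0.0, 0.0, 1.0]] 473.8264559226752
key_blue [([301.0, 216.0], 0.87), ([270.0, 209.0], 0.77), ([197.0, 247.0], 0.75), ([217.0, 389.0], 0.67), ([258.0, 296.0], 0.26)]
key_orange [([179.0, 434.0], 0.57)]
slot [([261.0, 295.0], 0.77)]
top [[0.02, -0.97, 0.24, 335.98], [-1.0, -0.02, 0.0, -77.28], [0.0, -0.24, -0.97, 1197.84], [0.0, 0.0, 0.0, 1.0]] 423.6275406157243
key_blue [([260.0, 355.0], 0.83), ([221.0, 198.0], 0.8), ([165.0, 265.0], 0.75), ([252.0, 187.0], 0.56)]
key_orange [([246.0, 422.0], 0.77)]
slot [([254.0, 252.0], 0.92)]
0.4 [ 270.01953298 -563.59367761  231.20350803] [-3.06332971e+00 -6.95907911e-01  9.08324346e-05] 85.26535377900062 18.700000000000003
```

View pics/scene0.png

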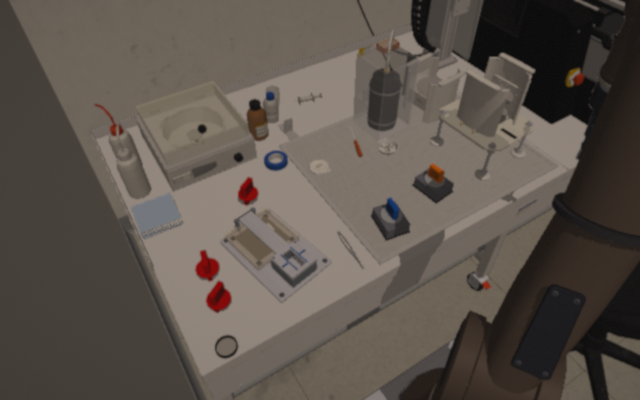

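View pics/top0.png

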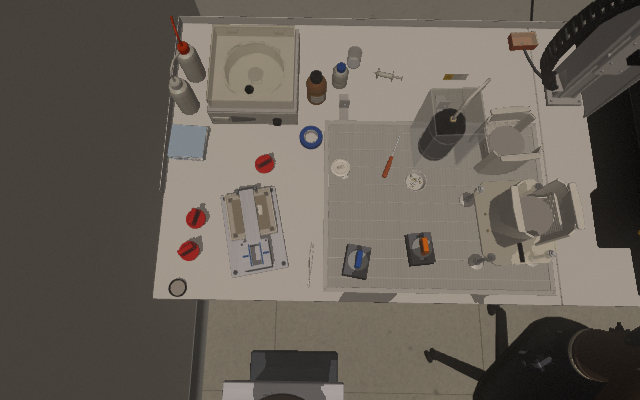

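The scene shows a blue key in its stand at scene (217,389) / top (260,355). Candidates that could be mistaken for it:
- orange key, top (246,422)
- three red look-alikes, top (165,265), (221,198) and (252,187)

I choose the blue one. The slot is at top (254,252).

```bash
cat > m.py <<'E'
from h import *
def best(f,t,p): 
    L=spot_point(f,t); return min(L,key=lambda d:np.hypot(*(np.array(d["point"])-p)))["point"]
def blue(f,p,r=25):
    hsv=cv2.cvtColor(f["img"],cv2.COLOR_BGR2HSV);m=cv2.inRange(hsv,(100,110,40),(130,255,255))
    k=np.zeros_like(m);cv2.circle(k,(int(p[1]),int(p[0])),r,255,-1);return m&k
E
python3 - <<'E'
from m import *
fs,ft=grab_frame("scene"),grab_frame("top")
for t,ps,pt in(("key_blue",(217,389),(260,355)),("slot",(261,295),(254,252))):
    X,e=tri([ray(fs,best(fs,t,ps)),ray(ft,best(ft,t,pt))]);print(t,X.round(1),np.round(e,1))
# handle yaw, from top mask projected on z=60
for f,p in((ft,(260,355)),(fs,(212,392))):
    rc=np.argwhere(blue(f,p));Q=np.array([onz(f,a,60)[:2] for a in rc],np.float32)
    print(len(rc),rc.mean(0),cv2.minAreaRect(Q),Q.mean(0))
for f in (ft,fs):
    m=blue(f,(254,252) if f is ft else(261,295),30);rc=np.argwhere(m);print(len(rc),rc.tolist()[:40])
a=cv2.resize(ft["img"][235:285,330:380],(390,390),interpolation=cv2.INTER_CUBIC)
b=cv2.resize(ft["img"][225:280,225:280],(390,390),interpolation=cv2.INTER_CUBIC)
cv2.imwrite("pics/crop1.png",np.hstack([a,b]))
E
```

```text
key_blue [ 472.4 -193.9   28.5] [2.7 2.7]Traceback (most recent call last):
  File "<stdin>", line 4, in <module>
  File "m.py", line 3, in best
    L=spot_point(f,t); return min(L,key=lambda d:np.hypot(*(np.array(d["point"])-p)))["point"]
                              ~~~^^^^^^^^^^^^^^^^^^^^^^^^^^^^^^^^^^^^^^^^^^^^^^^^^^^^
ValueError: min() iterable argument is empty
```

```bash
cat > n.py <<'E'
from m import *
R={}
for k in range(3):
    fs,ft=grab_frame("scene"),grab_frame("top")
    for t,ps,pt in(("key_blue",(217,389),(260,355)),("slot",(261,295),(254,252))):
        try:
            a,b=best(fs,t,ps),best(ft,t,pt);X,e=tri([ray(fs,a),ray(ft,b)]);print(t,X.round(1),np.round(e,1),np.round(a,1),np.round(b,1))
        except ValueError: print(t,"miss")
for f,p in((ft,(260,355)),(fs,(212,392))):
    rc=np.argwhere(blue(f,p));Q=np.array([onz(f,a,70)[:2] for a in rc],np.float32)
    print(len(rc),rc.mean(0),cv2.minAreaRect(Q),Q.mean(0))
a=cv2.resize(ft["img"][235:285,330:380],(390,390),interpolation=cv2.INTER_CUBIC)
b=cv2.resize(ft["img"][225:280,225:280],(390,390),interpolation=cv2.INTER_CUBIC)
cv2.imwrite("pics/crop1.png",np.hstack([a,b]))
E
python3 n.py
```

```text
key_blue [ 467.9 -193.9   44.2] [1.1 1.1] [214.7 392.2] [259.5 356.6]
slot [478.7  82.1  41. ] [1.2 1.2] [260.6 294.2] [254.6 256. ]
key_blue [ 476.7 -194.6   26. ] [4. 4.] [216.7 387.6] [258.4 357.5]
slot [483.3  87.5  39.6] [1. 1.] [260.8 292.2] [252.4 253.6]
key_blue [ 468.2 -197.1   29.5] [0. 0.] [217.8 392.1] [260.3 357.5]
slot [483.4  85.8  42. ] [3.3 3.3] [260.1 293.7] [251.7 253.5]
85 [258.91764706 358.61176471] ((467.18487548828125, -196.02401733398438), (13.045234680175781, 45.36581039428711), 80.11100769042969) [ 467.41467 -195.88689]
145 [208.62758621 392.66206897] ((467.8278503417969, -191.87939453125), (27.497676849365234, 65.70297241210938), 79.27476501464844) [ 466.27106 -192.1402 ]
```

View pics/crop1.png

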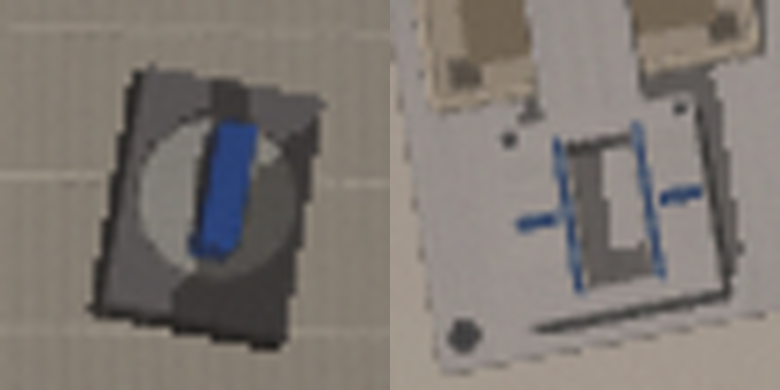

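```bash
cat > s.py <<'E'
from m import *
fs,ft=grab_frame("scene"),grab_frame("top")
C=[]
for f,p,r in((fs,(261,294),22),(ft,(254,256),18)):
    b,g,rr=[f["img"][...,i].astype(int) for i in range(3)];m=((b-rr)>25).astype(np.uint8)
    k=np.zeros_like(m);cv2.circle(k,(p[1],p[0]),r,1,-1);rc=np.argwhere(m&k);c=rc.mean(0)
    print(len(rc),c,rc.min(0),rc.max(0));C.append((rc.min(0)+rc.max(0))/2)
X,e=tri([ray(fs,C[0]),ray(ft,C[1])]);print(X,e)
L=lambda x,y:(225+y/390*55-.5,225+(x-390)/390*55-.5)
for z in(40,46,52):
    P=[onz(ft,L(*q),z)[:2] for q in((557,140),(578,290),(636,125),(661,277),(517,225),(702,192))]
    v=(P[0]-P[1])+(P[2]-P[3]);w=P[4]-P[5];print(z,np.mean(P[:4],0),np.degrees(np.arctan2(v[1],v[0])),np.degrees(np.arctan2(w[1],w[0]))-90,np.linalg.norm(v)/2)
    print(proj(fs,[*np.mean(P[:4],0),z]))
cv2.imwrite("pics/crop2.png",cv2.resize(fs["img"][235:295,260:335],(750,600),interpolation=cv2.INTER_CUBIC))
s=telemetry.state();print(s["t"],cv2.Rodrigues(np.array(s["ee_rot"]))[0].round(3).tolist())
E
python3 s.py
```

```text
1 [265. 284.] [265 284] [265 284]
58 [254.25862069 255.5862069 ] [245 243] [265 268]
[486.81342283  94.7048203   19.42449986] [np.float64(11.654090795335074), np.float64(11.654090795335154)]
40 [480.23806121  83.51731359] 11.479972869895533 11.1368083062615 59.25991880101766
[np.float64(260.7739353350749), np.float64(293.8759013625222)]
46 [479.49049026  82.68407059] 11.479972869895569 11.136808306261543 58.952830632835706
[np.float64(259.34476605257885), np.float64(294.2150194308866)]
52 [478.74291932  81.85082759] 11.47997286989557 11.136808306261543 58.645742464653786
[np.float64(257.9038282001818), np.float64(294.5569299848866)]
1.65 [[0.902, 0.432, -0.0], [0.432, -0.902, -0.0], [-0.0, 0.0, -1.0]]
```

View pics/crop2.png

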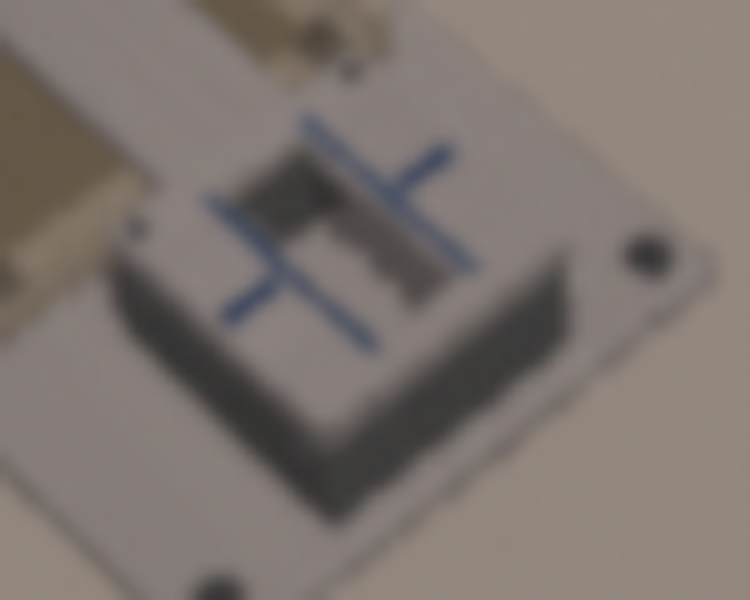

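Blue key in its stand: about (467,-195.5), yaw about -10°. Slot: about (479,82,50), yaw about 11.3°. In crop2 the slot centre shows at crop pixel (340,235). I'll move above the key.

arm_command(
  commands="0.042 -0.031 0.009 0 0 0;0.042 -0.031 0.009 0 0 0;0.042 -0.031 0.009 0 0 0;0.042 -0.031 0.009 0 0 0;0.042 -0.031 0.009 0 0 0;0.042 -0.031 0.009 0 0 0;0.042 -0.031 0.009 0 0 0;0.042 -0.031 0.009 0 0 0",
  hand=0.06,
)

```text
t: 2.65
tcp_pos: [466.7, -193.4, 159.3]
ee_rot: [3.063, 0.695, 0.001]
contact_force: [-0.4, -0.4, 1.0]
width: 60.1
gripper_force: 0.0
```

arm_command(
  commands="0 0 0 0 0 8.9;0 0 0 0 0 8.9;0 0 0 0 0 8.9;0 0 0 0 0 8.9;0 0 0 0 0 0;0 0 0 0 0 0",
)

```text
t: 3.4
tcp_pos: [466.0, -194.8, 159.4]
ee_rot: [3.13, -0.268, 0.0]
contact_force: [0.5, 0.3, -0.4]
width: 60.1
gripper_force: 0.0
```

```bash
cat > st.py <<'E'
from m import *
def st():
    s=telemetry.state();R=cv2.Rodrigues(np.array(s["ee_rot"]))[0]
    print("t",s["t"],"tcp",np.round(s["tcp_pos"],1),"yaw",round(np.degrees(np.arctan2(R[1,0],R[0,0])),2),"tilt",R[2].round(3),"F",np.round(s["contact_force"],1),"w",round(s["width"],1),"g",s["gripper_force"],"q",np.round(s["joint_pos"],2))
    return s,R
E
python3 - <<'E'
from st import *
s,R=st()
f=grab_frame("scene");t=grab_frame("top")
for g,p in((t,(260,357)),(f,(209,392))):
    rc=np.argwhere(blue(g,p));print(len(rc),rc.mean(0) if len(rc) else "")
print("to key (tool mm)",(R.T@(np.array([467,-195.5,49])-s["tcp_pos"])).round(1))
cv2.imwrite("pics/a1.png",np.hstack([cv2.resize(f["img"][150:270,310:460],(400,320)),cv2.resize(t["img"][190:310,290:440],(400,320))]))
E
```

```text
t 3.4 tcp [ 466.  -194.8  159.4] yaw -9.8 tilt [ 0.  0. -1.] F [ 0.5  0.3 -0.4] w 60.1 g 0.0 q [ 0.29  0.32 -0.    1.95  0.    0.87 -1.45]
0 
155 [208.30322581 392.07741935]
to key (tool mm) [  1.1   0.5 110.4]
```

View pics/a1.png

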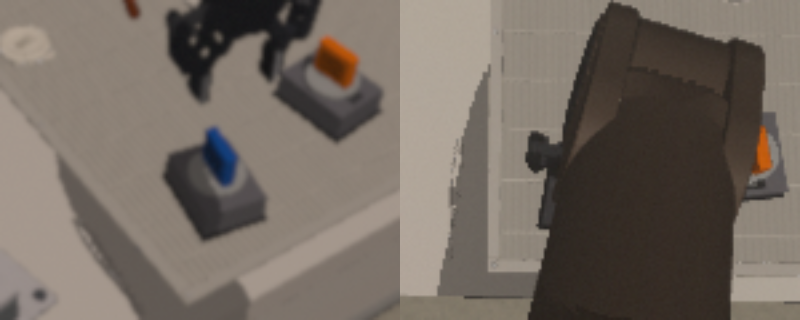

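Gripper hovers above the blue key (crop pixel 220,155); the orange key is clear to the right. Descending and gripping.

arm_command(
  commands="0.001 0 0.020 0 0 0;0 0 0.020 0 0 0;0 0 0.020 0 0 0;0 0 0.020 0 0 0;0 0 0.015 0 0 0;0 0 0.010 0 0 0;0 0 0.005 0 0 0;0 0 0 0 0 0",
)

```text
t: 4.5
tcp_pos: [467.0, -195.0, 49.3]
ee_rot: [3.13, -0.274, -0.0]
contact_force: [0.4, -0.3, -0.6]
width: 59.7
gripper_force: 0.0
```

arm_command(
  commands="0 0 0 0 0 0;0 0 0 0 0 0;0 0 0 0 0 0;0 0 0 0 0 0;0 0 0 0 0 0;0 0 0 0 0 0",
  hand=0.0,
  newtons=40,
)

```text
t: 5.25
tcp_pos: [468.6, -195.1, 50.9]
ee_rot: [3.129, -0.273, 0.006]
contact_force: [-1.2, 2.5, 13.4]
width: 13.9
gripper_force: 46.0
```

arm_command(
  commands="0 0 -0.005 0 0 0;0 0 -0.010 0 0 0;0 0 -0.015 0 0 0;0 0 -0.020 0 0 0;0 0 -0.020 0 0 0;0 0 -0.010 0 0 0;0 0 0 0 0 0;0 0 0 0 0 0",
  newtons=60,
)

```text
t: 6.25
tcp_pos: [466.5, -194.9, 128.8]
ee_rot: [-3.129, 0.274, 0.001]
contact_force: [-1.3, -0.0, -1.0]
width: 13.4
gripper_force: 63.2
```

```bash
python3 - <<'E'
from st import *
s,R=st()
f=grab_frame("scene");rc=np.argwhere(blue(f,(190,392),40));print(len(rc),rc.mean(0))
for d in spot_point(f,"key_blue"): print(np.round(d["point"],1),round(d["conf"],2))
for z in (20,15,10): print(z,proj(f,[s["tcp_pos"][0],s["tcp_pos"][1],s["tcp_pos"][2]-z]))
print("to slot (tool)",(R.T@(np.array([479,82,0])-s["tcp_pos"])).round(1))
cv2.imwrite("pics/a2.png",cv2.resize(f["img"][130:250,320:470],(750,600)))
E
```

```text
t 6.25 tcp [ 466.5 -194.9  128.8] yaw -10.0 tilt [-0.001 -0.    -1.   ] F [-1.3 -0.  -1. ] w 13.4 g 63.205517403257545 q [ 0.29  0.36 -0.01  1.98  0.    0.8  -1.46]
111 [188.1981982  399.03603604]
[194.  394.5] 0.88
[269.6 206.8] 0.88
[196.8 246. ] 0.79
[297.8 218.5] 0.63
20 [np.float64(197.49659534001887), np.float64(395.1232205697744)]
15 [np.float64(196.0943797999143), np.float64(395.3408451273289)]
10 [np.float64(194.68318564171733), np.float64(395.55986317093027)]
to slot (tool) [ -35.6 -274.8  128.9]
```

View pics/a2.png

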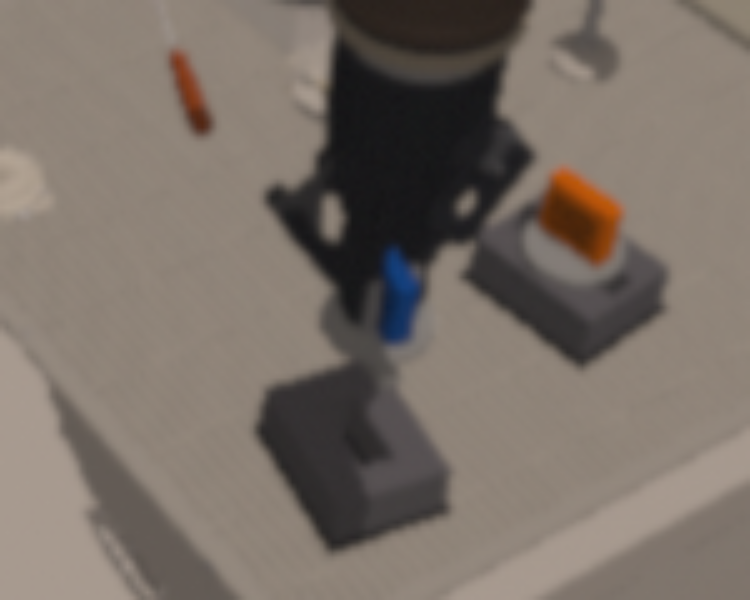

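The key is lifted, upright in the grip (flange at crop pixel (375,325)), and the orange key is untouched. Carrying it to the slot.

arm_command(
  commands="-0.0045 -0.0343 0 0 0 0;-0.0045 -0.0343 0 0 0 0;-0.0045 -0.0343 0 0 0 0;-0.0045 -0.0343 0 0 0 0;-0.0045 -0.0343 0 0 0 0;-0.0045 -0.0343 0 0 0 0;-0.0045 -0.0343 0 0 0 0;-0.0045 -0.0343 0 0 0 0",
)

```text
t: 7.35
tcp_pos: [478.8, 82.5, 128.8]
ee_rot: [3.129, -0.274, -0.001]
contact_force: [1.2, 0.3, -1.5]
width: 13.6
gripper_force: 63.4
```

arm_command(
  commands="0 0 0 0 0 -7.1;0 0 0 0 0 -7.1;0 0 0 0 0 -7.1;0 0 0.020 0 0 0;0 0 0 0 0 0;0 0 0 0 0 0",
)

```text
t: 8.1
tcp_pos: [479.1, 81.5, 109.4]
ee_rot: [3.126, 0.309, -0.001]
contact_force: [-0.5, 0.3, -1.1]
width: 13.3
gripper_force: 63.5
```

```bash
python3 - <<'E'
from st import *
s,R=st()
f=grab_frame("scene")
for d in spot_point(f,"key_blue"): print(np.round(d["point"],1),round(d["conf"],2))
for z in (18,14,10): print(z,proj(f,[s["tcp_pos"][0],s["tcp_pos"][1],s["tcp_pos"][2]-z]))
print("slot px",proj(f,[479,82,50]))
print("to slot (tool)",(R.T@(np.array([479,82,50])-s["tcp_pos"])).round(1))
cv2.imwrite("pics/a3.png",cv2.resize(f["img"][200:300,230:355],(750,600)))
E
```

```text
t 8.1 tcp [479.1  81.5 109.4] yaw 11.28 tilt [-0.001  0.    -1.   ] F [-0.5  0.3 -1.1] w 13.3 g 63.46640093601309 q [-0.14  0.37 -0.18  2.04  0.09  0.74 -1.75]
[245.9 291.4] 0.71
[267.9 207.3] 0.71
[298.5 216.4] 0.63
18 [np.float64(247.52524359244327), np.float64(293.75931816846304)]
14 [np.float64(246.45846069245223), np.float64(293.6684291881151)]
10 [np.float64(245.3858159485498), np.float64(293.5770407837362)]
slot px [np.float64(258.358694540254), np.float64(294.4891101075422)]
to slot (tool) [ 0.  -0.5 59.4]
```

View pics/a3.png

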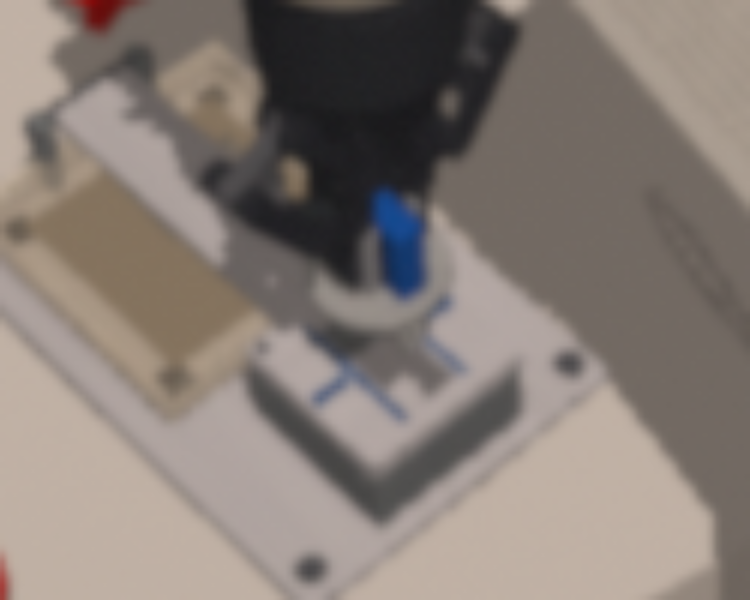

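The key is centred over the slot and the head lines up with it (flange at crop pixel (383,280)). Lowering, with force checks.

arm_command(
  commands="0 0 0.008 0 0 0;0 0 0.008 0 0 0;0 0 0.008 0 0 0;0 0 0.006 0 0 0;0 0 0.004 0 0 0;0 0 0 0 0 0",
)

```text
t: 8.95
tcp_pos: [478.9, 81.4, 75.0]
ee_rot: [3.126, 0.309, -0.001]
contact_force: [-0.4, 0.2, -0.1]
width: 13.4
gripper_force: 63.5
```

arm_command(
  commands="0 0 0.004 0 0 0;0 0 0.003 0 0 0;0 0 0 0 0 0",
)

```text
t: 9.32
tcp_pos: [479.0, 81.4, 68.1]
ee_rot: [3.126, 0.309, -0.001]
contact_force: [0.5, 0.7, -1.0]
width: 13.2
gripper_force: 63.5
```

arm_command(
  commands="0 0 0.002 0 0 0;0 0 0 0 0 0",
)

```text
t: 9.57
tcp_pos: [479.1, 81.4, 66.2]
ee_rot: [3.126, 0.309, -0.0]
contact_force: [0.5, 0.5, -0.8]
width: 13.2
gripper_force: 63.5
```

arm_command(
  commands="0 0 0.002 0 0 0;0 0 0 0 0 0",
)

```text
t: 9.82
tcp_pos: [479.0, 81.4, 64.2]
ee_rot: [3.126, 0.309, -0.0]
contact_force: [-0.3, -0.1, -1.6]
width: 12.9
gripper_force: 63.5
```

arm_command(
  commands="0 0 0.0015 0 0 0;0 0 0 0 0 0",
)

```text
t: 10.07
tcp_pos: [479.0, 81.4, 62.7]
ee_rot: [3.126, 0.309, -0.0]
contact_force: [-1.0, 0.7, -1.0]
width: 13.5
gripper_force: 63.5
```

arm_command(
  commands="0 0 0.0015 0 0 0;0 0 0 0 0 0",
)

```text
t: 10.32
tcp_pos: [479.0, 81.4, 61.2]
ee_rot: [3.126, 0.309, -0.0]
contact_force: [0.4, 0.3, -0.9]
width: 13.4
gripper_force: 63.5
```

arm_command(
  commands="0 0 0.0015 0 0 0;0 0 0 0 0 0",
)

```text
t: 10.58
tcp_pos: [479.2, 81.5, 60.5]
ee_rot: [3.126, 0.309, 0.001]
contact_force: [-3.5, -1.3, 10.3]
width: 13.3
gripper_force: 65.8
```

```bash
python3 - <<'E'
from st import *
s,R=st()
f=grab_frame("scene")
cv2.imwrite("pics/a4.png",cv2.resize(f["img"][220:290,255:345],(771,600),interpolation=cv2.INTER_CUBIC))
E
```

```text
t 10.575 tcp [479.2  81.5  60.5] yaw 11.3 tilt [ 0.  0. -1.] F [-3.5 -1.3 10.3] w 13.3 g 65.84307067649206 q [-0.15  0.45 -0.16  2.08  0.12  0.62 -1.77]
```

View pics/a4.png

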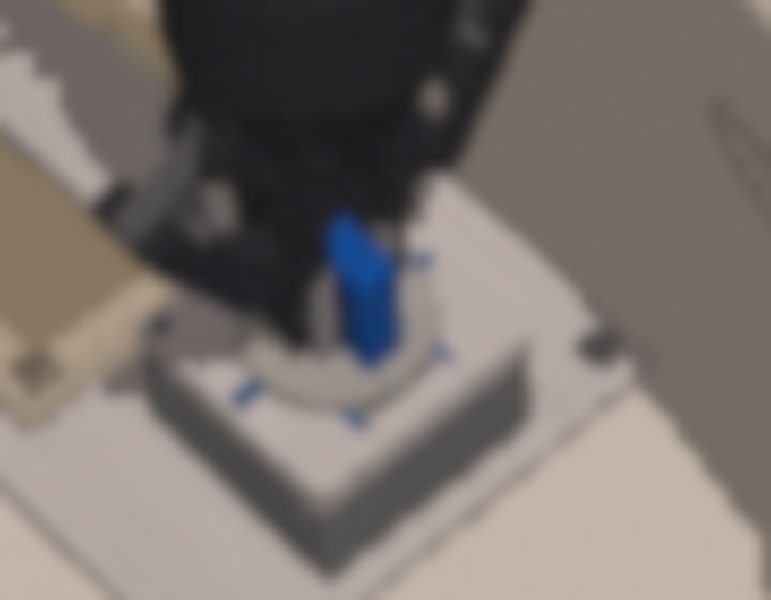

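The flange is on the plate: 10 N contact, with all four blue marks visible around it. I'll ease off slightly and make the quarter turn.

arm_command(
  commands="0 0 -0.001 0 0 0;0 0 0 0 0 -10;0 0 0 0 0 -10;0 0 0 0 0 -10;0 0 0 0 0 -10",
)

```text
t: 11.25
tcp_pos: [479.1, 81.4, 60.7]
ee_rot: [2.828, 1.368, -0.0]
contact_force: [0.3, 0.5, -1.0]
width: 12.7
gripper_force: 63.5
```

arm_command(
  commands="0 0 0 0 0 -10;0 0 0 0 0 -10;0 0 0 0 0 -10;0 0 0 0 0 -10;0 0 0 0 0 -10;0 0 0 0 0 0;0 0 0.001 0 0 0;0 0 0 0 0 0",
)

```text
t: 12.25
tcp_pos: [479.1, 81.3, 60.5]
ee_rot: [1.997, 2.424, -0.001]
contact_force: [-4.0, -2.4, 12.1]
width: 13.5
gripper_force: 65.8
```

```bash
python3 -c "
from st import *
st()"
```

```text
t 12.25 tcp [479.1  81.3  60.5] yaw 101.05 tilt [-0.001  0.    -1.   ] F [-4.  -2.4 12.1] w 13.5 g 65.78220988771136 q [ 0.16  0.51 -0.58  2.05  0.43  0.7  -0.5 ]
```

arm_command(
  commands="0 0 0 0 0 0;0 0 0 0 0 0;0 0 0 0 0 0;0 0 0 0 0 0",
  hand=0.035,
)

```text
t: 12.75
tcp_pos: [479.2, 81.5, 59.8]
ee_rot: [-1.993, -2.429, 0.0]
contact_force: [0.3, -0.3, -0.4]
width: 35.1
gripper_force: 0.0
```

arm_command(
  commands="0 0 -0.010 0 0 0;0 0 -0.020 0 0 0;0 0 -0.030 0 0 0;0 0 -0.040 0 0 0;0 0 -0.040 0 0 0;0 0 0 0 0 0",
)

```text
t: 13.5
tcp_pos: [480.9, 82.3, 203.2]
ee_rot: [1.99, 2.426, 0.007]
contact_force: [-0.2, 0.1, -0.1]
width: 35.0
gripper_force: 0.0
```

arm_command(
  commands="-0.04 0 0 0 0 0;-0.04 0 0 0 0 0;-0.04 0 0 0 0 0;-0.04 0 0 0 0 0;-0.04 0 0 0 0 0;0 0 0 0 0 0",
)

```text
t: 14.25
tcp_pos: [517.9, -118.5, 198.9]
ee_rot: [-1.999, -2.423, 0.003]
contact_force: [0.3, 1.6, 0.1]
width: 35.2
gripper_force: 0.0
```

```bash
python3 - <<'E'
from st import *
s,R=st()
f=grab_frame("scene");t=grab_frame("top")
rc=np.argwhere(blue(t,(250,257),12));Q=np.array([onz(t,a,94)[:2] for a in rc],np.float32);print(len(rc),cv2.minAreaRect(Q))
cv2.imwrite("pics/a5.png",np.hstack([cv2.resize(f["img"][220:290,255:345],(400,311),interpolation=cv2.INTER_CUBIC),cv2.resize(t["img"][220:290,215:305],(400,311),interpolation=cv2.INTER_CUBIC)]))
E
```

```text
t 14.25 tcp [ 517.9 -118.5  198.9] yaw 100.97 tilt [-0.001 -0.002 -1.   ] F [0.3 1.6 0.1] w 35.2 g 0.0 q [ 0.58  0.39 -0.61  1.81  0.25  1.03  0.07]
86 ((477.3542785644531, 73.20188903808594), (16.485265731811523, 54.52046203613281), 12.380223274230957)
```

View pics/a5.png

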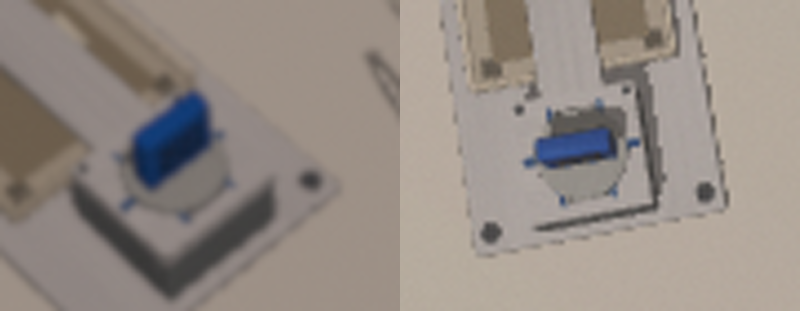

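The key sits flat on the plate, with its handle across the slot along the short blue marks (top crop pixel (578,148)). The gripper is clear, so I'm handing in.

```bash
python3 -c "
from cell import robot
print(robot.finish_job())"
```

```text
the job is handed in; nothing more can be done
None
```

The blue key is seated in the blue-marked slot, turned a quarter turn to lock and released; the orange key was left in its stand, and the job was handed in at about 14 s (no verdict returned).

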